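# Chase a blind thread to the bottom with a tap

### The arm

A 6-joint arm with a two-finger parallel gripper is mounted at the origin on a cart in front of the work surface, level with it; the furniture and walls round the work are solid. World frame = base frame: x ahead of the robot, y to its left, z up, the work surface at z = 0. Lengths are in m, angles in rad, forces in N, time in s.
With the tool pointing down it reaches from about 0.375 to 0.925 m from the base axis. Payload 5.7 kg.
Tool frame: the origin (TCP) lies at the very end of the fingers, on their centre line; the grasp point (between the pads) lies ctrl.grip_point_offset behind it (ctrl.grip_point_offset is the distance from the TCP to the grasp point, in m); z points along the fingers, y is the line along which they close (so a half turn about z gives the same grasp; the last joint's range is limited). The gripper opens to 85 mm and grips with 20 to 120 N. Pads are 22 mm wide; open, the fingers measure 114 mm over their backs; the gripper's body (76 mm by 85 mm) begins 54 mm behind the grasp point. The pads swing forward as they close: fully open they stand 13 mm farther back than shut.
Start: joints at [-0.115, 0.359, 1.51, -0, 1.272, -0.115], TCP at [0.6, -0, 0.231] pointing down, gripper open.
Joint ranges: [-2.97, 2.97], [-1.01, 2.36], [0.21, 2.38], [-0.96, 4.11], [0.2, 2.71], [-2.98, 2.98]. Speed limits (rad/s): [2.39, 2.39, 3.14, 3.14, 3.14, 3.14].

### API

Orientations are given as a unit quaternion [w, x, y, z].
In Python, from cell import get_state, imaging, order, spotter, ctrl gives the robot as it stands. The module is installed in compiled form; this text tells all that it offers.
- The arm moves only by the tool drive_tool, never from a script. Its argument "deltas" is a list that holds one entry, the list of rows, each a list of 7 numbers: the shift along the tool's x, y, z in m, then the turn, a rotation vector about the tool's x, y, z in degrees, then the finger opening in m, from 0 to 0.0854. In form: [[[dx, dy, dz, ax, ay, az, gripper], ...]]. A call has 1 to 12 rows; each row shifts and turns the commanded pose from where the row before left it, along the tool's axes as they then stand; what a row does not reach is not made up. A row lasts 1/12 s, in which the tool goes at most 41.7 mm and 7.16 degrees, less where a joint would pass 70% of its speed; a pose out of reach is approached as far as the arm can. A call is refused whole if a number of a shift passes 0.0417 or a number of a turn 7.16, either way. A call with a gripper value outside its range is refused whole. The fingers move at their own pace and stop on an object; "newtons" is the grip in N (left out, the last holds). Time passes only in rows, so rows that do not move let the fingers close. It gives the time, the measured TCP pose, the force, the opening and the grip force at its end, in the units of the state.
- get_state(): the state, without advancing time (a new reading comes with each control period).
- imaging.capture(name): name is "scene" or "side" or "wrist"; returns a dict with "pixels" (420x560x3 uint8, red, green, blue), "vertical_fov" (degrees; the focal length in pixels is half the picture's height over the tangent of half this angle, whatever the lens; pixels are square), "cx", "cy" (the principal point, pixels), "pose" (4x4, takes a point from camera to world coordinates); the wrist camera has in their place "mount" (4x4, takes a point from camera to tool coordinates, whose origin is the TCP and whose axes are the flange's). Camera axes: x right, y down, z forward; pixel columns grow to the right and rows downward; lengths in m; the calibration is good to about 2 mm. A picture is of the moment at which its call begins: read the wrist's pose just before it. There is no depth.
- order.sign_off(): hands the job in; it is judged then, once.
Trained networks look in a picture, given as the dict that the camera call returned (one of the last four; its "shot" number tells which), for a name from the list of things; names that differ only in an ending like _2 or _b are one class to them, and where a whole thing is asked for, a point or a joint stands for the part that bears it (a point fixed in the world has none). Each returns a list of dicts, best first, with "score" (0 to 1); they miss things now and then, are a little off and sometimes report something else, mostly with a low value. They report only what shows in the picture. A call takes as long as a camera call.
- spotter.find_in(picture, query): "at" ([x, y, z] in m, in the coordinates of the camera as it stood for that picture, good to about 4 mm: the middle of the surface that is visible of it).
- spotter.place_of(picture, query): "at" ([x, y, z] in m, in the coordinates of the camera as it stood for that picture, good to about 4 mm: a listed point, or the origin of a listed thing).
The state is a dict: "time_s": time; "joint_pos": joint angles; "joint_velocities": joint speeds; "joint_efforts": joint torques, N m; "tcp_pos": TCP position; "tcp_rot": TCP orientation; "contact_force": force on the tool from outside, world axes, zero at the start; "wrist_torque": the same for the moment, N m; "grip_width": opening from 0.0 (shut) to 1.0 (fully open); "grip_force": force on a finger pad.
Only numpy, scipy, OpenCV 4.12 (cv2) and the standard library are available. Lean on these libraries where they do the work, as an engineer would, in place of code of your own. Each camera call takes 0.05 s, during which the arm holds its last target. There are 200 camera calls.

### The job

The boss clamped in the vise has a threaded blind hole that must be chased clean down to the bottom: take the T-handle wrench out of the wooden tool block and fit its socket fully down over the square of the tap standing in the hole, feeling for the flats rather than pushing hard. Then work the tap in clockwise, half a turn forward and a quarter turn back each time, until it comes up against the bottom of the hole, and stop there without forcing or levering it. Let go with the wrench left standing on the tap, and leave everything else where it is.

Things in the scene. Friction and masses are not known exactly. Their poses are not given: they have to be found in the camera images.
- wrench: dark steel T-handle tap wrench, 0.3 kg, upright in the tool block. Origin: centre of the socket's mouth, its lowest face; z up. Socket head 28 x 28 x 28 mm with a square bore 15.4 mm wide, 22 mm deep, flats parallel to x and y, and a steep lead-in 4 mm tall at the mouth (20 mm wide there). Short round stem, then the hub; bright cross bar along y, 130 mm long, at z = 66 mm, 14 mm balls on its ends
- hub (a point): centre of the wrench's flat-sided black rubber-coated hub, 59 mm above the socket's mouth, same axes as the wrench: 16 mm wide (x), 32 mm long (y), 38 mm tall; grip it here across x. The cross bar runs through it, 7 mm above this point
- tool_block: fixed brown wooden block, 66 (x) x 124 (y) x 32 mm, origin centre of underside. The wrench stands in a square pocket at y = -26 mm, 31 mm wide and 24 mm deep (floor 8 mm above the cart); two spare taps stand at the +y end, tops 56 mm above the cart
- vise: fixed grey toolmaker's vise, 62 (x) x 150 (y) mm, jaws 51 mm high, origin centre of underside; it holds an aluminium block whose round boss, 41 mm in diameter and 61 mm above the cart, has the hole, and it counts as carrying the tap
- hole (a point): centre of the hole's rim on top of the boss, on the tap's vertical axis. The tap stands in it: thread 24 mm thick up to 12 mm above this point, shank 20 mm thick up to 25 mm, a thin neck, then the square. With the wrench fully down at the start, its mouth is 26 mm above this point
- square (a point): centre of the top of the tap's square at the start, 48 mm above the hole's rim (this point stays with the vise). The square is 14 mm across flats, 17.5 mm tall, the top 5 mm bevelled on all sides to 9 mm. It may stand at any angle, which is not measured: this point's axes follow the vise only. The wrench fits at every quarter turn, with 6 degrees of play; it sits lower the nearer the flats match
- tap (a joint): turn of the tap in rad: -0.1 to 0.1 at the start, growing as it turns clockwise seen from above and screws in, sinking 3 mm a turn. It takes about 0.16 N m to turn, either way, and stays where it is left. The hole's depth is not marked: short of one full turn from the start the tap comes up hard against the bottom, turns no further, and the torque climbs at once
- tbolt_1: bystander: black T-slot bolt lying on the cart, 34 x 66 x 30 mm
- tbolt_2: bystander: black T-slot bolt lying on the cart, 34 x 66 x 30 mm
- collet_2: bystander: steel spring collet standing on its nose, 33 mm in diameter, 42 mm tall
- oiler: bystander: squeeze oiler with a red spout, 57 mm in diameter, 151 mm tall
- brush_parts: bystander: small brush with a wooden handle, 156 mm long
- calipers: bystander: digital calipers, 61 x 230 mm
- driver_4: bystander: screwdriver with a red handle, 167 mm long
- stone: bystander: oil stone in a yellow holder, 32 x 100 x 23 mm

How it is judged:
On the way, in this order (a step that is already met when the one before it is completed fails the run):
1. the wrench is down over the tap's square (horizontal distance between wrench and hole below 0.003 m and z of wrench in the frame of hole below 0.029 m), for 0.2 s.
2. the tap is turned about half a turn forward (value of joint tap above 2.6 rad), for 0.05 s.
3. it is backed off about a quarter turn (running on to another half turn instead spoils the next step) ((value of joint tap below 2.15 rad or value of joint tap above 4.1 rad)), for 0.05 s.
4. it is turned forward again, half a turn from there (value of joint tap above 4.1 rad), for 0.05 s.
5. it is backed off a quarter turn again (running on to the bottom instead spoils the next step) ((value of joint tap below 3.75 rad or value of joint tap above 5.35 rad)), for 0.05 s.
6. it is turned forward until it meets the bottom of the hole (value of joint tap above 5.35 rad), for 0.1 s.
At the end, for the whole second after the job is handed in: the tap is at the bottom of the hole (within 0.15 rad), and the wrench stands at rest on its square, upright and down to within a few millimetres, released (all of step 1 and value of joint tap above 5.35 rad and angle between wrench's own z axis and vertical below 0.15 rad and linear speed of wrench below 0.01 m/s and velocity of joint tap below 0.05 rad/s); the robot touches nothing.
It fails at once if the wrench is pushed on hard, with contact forces of over 45 N against the tap or vise, before it has dropped over the square (z of wrench in the frame of hole above 0.029 m and contact force between wrench and vise above 45 N).
It fails at once if the tap is strained, turned hard against the bottom of the hole or levered sideways: contact forces adding up to over 250 N (plain turning gives about 25 N) (contact force between wrench and vise above 250 N).
It fails at once if a bystander is pushed over 25 mm (distance of any of tbolt_1, tbolt_2, collet_2, oiler, brush_parts, calipers, driver_4, stone from where it was at the start of the episode above 0.025 m).
It also fails if it takes over 72 s, if anything falls off the work surface, if the arm or the gripper's body presses on something with over 40 N, if the wrist force passes 120 N, or if a joint passes its speed limit or range.

## Working session

There is one attempt and no reset: what is moved stays moved. The work goes in short steps, Python scripts to look and compute and a tool call to move; the robot and the scene stay as the last step left them, time stands still between calls to the robot, and variables do not carry over. Pictures are saved under pics/ and viewed, at most 10 in all, crops included, and the job is handed in when it is done.

Besides the shell and the picture viewer there is one more tool, called as name(argument=value, ...) on one line, values as JSON. drive_tool: Moves the arm, as the interface text tells. Its arguments: {"type":"object","properties":{"deltas":{"type":"array","items":{"type":"array","items":{"type":"array","items":{"type":"number"}}}},"newtons":{"type":"number"}},"required":["deltas"]}

```bash
mkdir -p pics; cat > h.py <<'E'
import numpy as np, cv2
from cell import get_state, imaging, order, spotter, ctrl
from scipy.spatial.transform import Rotation as R
def tcpT():
    s=get_state(); q=s["tcp_rot"]; T=np.eye(4); T[:3,:3]=R.from_quat([q[1],q[2],q[3],q[0]]).as_matrix(); T[:3,3]=s["tcp_pos"]; return T
def shot(name):
    T=tcpT(); p=imaging.capture(name); p["W"]=p["pose"] if name!="wrist" else T@np.array(p["mount"]); return p
def save(p,f): cv2.imwrite("pics/"+f,np.array(p["pixels"])[:,:,::-1])
def place(p,q,fn="place_of"):
    return [(round(d["score"],2),np.round((np.array(p["W"])@np.append(d["at"],1))[:3],4)) for d in getattr(spotter,fn)(p,q)[:2]]
E
python3 - <<'E'
from h import *
s=get_state(); print(s, ctrl.grip_point_offset)
for c in ("scene","side","wrist"):
    p=shot(c); save(p,c+"0.png")
    for q in ("wrench","hub","tool_block","vise","hole","square"): print(c,q,place(p,q))
ims=[cv2.imread(f"pics/{c}0.png") for c in("scene","side","wrist")]
E
```

```text
{'time_s': 0.0, 'joint_pos': array([-1.15108905e-01,  3.59522263e-01,  1.51145294e+00, -1.17011858e-05,
        1.27253013e+00, -1.15072808e-01]), 'joint_velocities': array([ 4.56678894e-04,  7.05561569e-05, -9.96003099e-05, -4.42834739e-04,
       -7.29387902e-04, -7.95373277e-04]), 'joint_efforts': array([ 1.96551155e-03, -5.27614331e+01, -2.78626120e+01, -6.37880498e-05,
        1.32890840e-02, -2.81424428e-05]), 'tcp_pos': array([5.99296449e-01, 6.41385333e-05, 2.30435532e-01]), 'tcp_rot': array([-7.45944686e-04,  7.07118000e-01,  7.07094915e-01, -5.98485261e-04]), 'contact_force': array([-0.40246558, -0.29268647,  0.07434255]), 'wrist_torque': array([ 0.01073718,  0.06520758, -0.02264722]), 'grip_force': 0.0, 'grip_width': 0.9965302856367355} 0.0187
scene wrench [(0.92, array([ 0.5163, -0.1613,  0.0065])), (0.37, array([0.4656, 0.167 , 0.1047]))]
scene hub [(0.62, array([ 0.5133, -0.1616,  0.0629]))]
scene tool_block [(0.92, array([ 5.211e-01, -1.345e-01,  4.000e-04]))]
scene vise [(0.64, array([ 0.4624,  0.1619, -0.001 ])), (0.28, array([ 0.3787, -0.1927, -0.0022]))]
scene hole [(0.88, array([0.4704, 0.1686, 0.0621]))]
scene square [(0.93, array([0.4645, 0.1692, 0.106 ]))]
side wrench [(0.68, array([ 0.5181, -0.1579,  0.0077]))]
side hub [(0.56, array([ 0.5156, -0.1563,  0.0609])), (0.52, array([ 0.3785, -0.1939,  0.0039]))]
side tool_block [(0.56, array([ 0.521 , -0.1357, -0.0048]))]
side vise [(0.97, array([ 0.4697,  0.1591, -0.0022]))]
side hole [(0.88, array([0.4664, 0.1665, 0.0595]))]
side square [(0.88, array([0.469 , 0.1669, 0.1107]))]
wrist wrench [(0.74, array([ 0.5168, -0.162 ,  0.0083]))]
wrist hub [(0.69, array([ 0.5143, -0.1542,  0.0638]))]
wrist tool_block [(0.93, array([ 0.5223, -0.1318,  0.0046]))]
wrist vise [(0.92, array([4.698e-01, 1.631e-01, 2.000e-04]))]
wrist hole []
wrist square []
```

View pics/scene0.png

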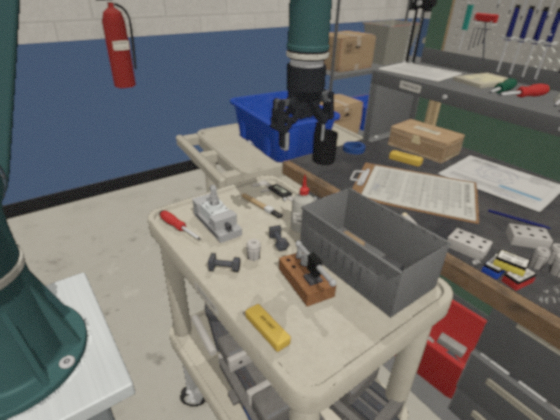

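View pics/wrist0.png

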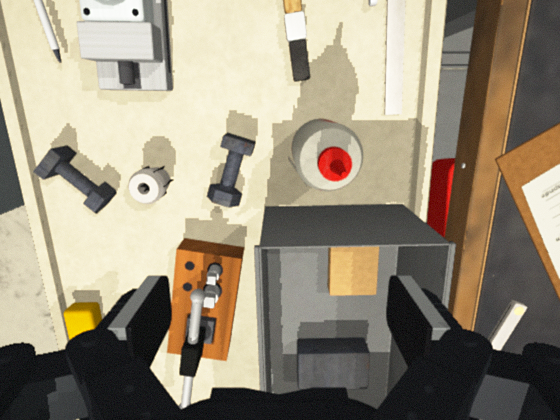

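The scene shows the wrench standing in the brown block (wrist image, about 205,310). A grey bin stands close on its +x side, and the vise is at the top left. I'll move above the wrench and look from near.

drive_tool(deltas=[[[-0.035,-0.021,0,0,0,0,0.06],[-0.035,-0.021,0,0,0,0,0.06],[-0.035,-0.021,0,0,0,0,0.06],[-0.035,-0.021,0,0,0,0,0.06],[0,0,0,0,0,0,0.06],[0,0,0,0,0,0,0.06]]])

```text
time_s: 1.55
tcp_pos: [0.5151, -0.1417, 0.2315]
tcp_rot: [0.0, 0.709, 0.706, 0.0]
contact_force: [-0.4, 0.8, 0.7]
grip_width: 0.703
grip_force: 0.0
```

```bash
python3 - <<'E'
from h import *
s=get_state(); print(s["time_s"],s["tcp_pos"],s["contact_force"])
p=shot("wrist"); save(p,"w1.png"); print(np.round(p["mount"],3),p["vertical_fov"],p["cx"],p["cy"])
for q in ("wrench","hub","tool_block"): print(q,place(p,q))
E
```

```text
1.55 [ 0.51512999 -0.14167627  0.23148481] [-0.36545462  0.82702735  0.73630087]
[[ 0.    -0.958 -0.288  0.073]
 [ 1.     0.     0.001 -0.   ]
 [-0.001 -0.288  0.958 -0.143]
 [ 0.     0.     0.     1.   ]] 59.400449308567175 278.5525987966945 212.4255044793038
wrench [(0.62, array([ 0.5169, -0.1614,  0.0092]))]
hub [(0.89, array([ 0.5152, -0.1561,  0.065 ]))]
tool_block [(0.63, array([ 0.524 , -0.1318,  0.0013]))]
```

View pics/w1.png

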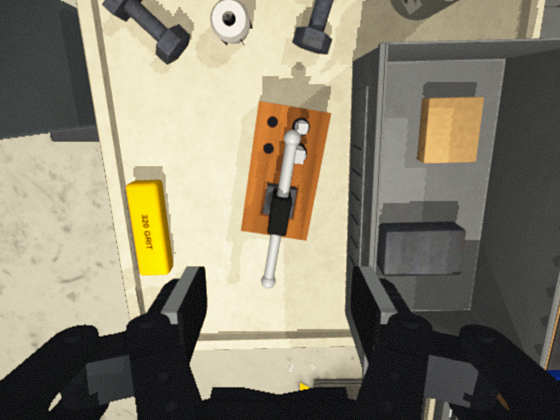

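Block at (285,170), with the wrench bar running from the ball at (291,137) to the one at (268,282). I'll turn these pixels into positions and a yaw.

```bash
cat >> h.py <<'E'
def ray(p,uv,z):
    f=210/np.tan(np.radians(p["vertical_fov"]/2)); d=p["W"][:3,:3]@np.array([(uv[0]-p["cx"])/f,(uv[1]-p["cy"])/f,1]); o=p["W"][:3,3]
    return o+d*(z-o[2])/d[2]
E
python3 - <<'E'
from h import *
p=shot("wrist")
a,b=ray(p,(291,137),.074),ray(p,(268,282),.074); print(a,b,(a+b)/2,np.linalg.norm(a-b),np.degrees(np.arctan2(*(a-b)[:2])))
c=[ray(p,u,.032) for u in((262,102),(329,113),(305,240),(243,231))]
print(np.round(c,4),np.mean(c,0)); 
for i,j in((0,3),(1,2)): print(np.degrees(np.arctan2(*(c[i]-c[j])[:2])))
T=tcpT(); print(T)
for n in ("scene","side"):
    q=shot(n)
    for k in("hole","square","hub","vise"): print(n,k,place(q,k))
E
```

```text
[ 0.52661991 -0.09333074  0.074     ] [ 0.50735989 -0.22194922  0.074     ] [ 0.5169899  -0.15763998  0.074     ] 0.13005253937147104 8.516496850691004
[[ 0.5019 -0.0665  0.032 ]
 [ 0.5619 -0.0759  0.032 ]
 [ 0.5431 -0.1976  0.032 ]
 [ 0.4819 -0.1882  0.032 ]] [ 0.52222397 -0.13203872  0.032     ]
9.36183971204772
8.782378380019859
[[-1.75444773e-03  9.99998444e-01  1.84536823e-04  5.16691351e-01]
 [ 9.99998426e-01  1.75439887e-03  2.64562113e-04 -1.38850533e-01]
 [ 2.64237950e-04  1.85000693e-04 -9.99999948e-01  2.31275195e-01]
 [ 0.00000000e+00  0.00000000e+00  0.00000000e+00  1.00000000e+00]]
scene hole [(0.81, array([0.4693, 0.1682, 0.0605]))]
scene square [(0.75, array([0.4684, 0.166 , 0.1072]))]
scene hub [(0.95, array([ 0.5119, -0.1592,  0.0637]))]
scene vise [(0.69, array([0.4663, 0.1604, 0.0036]))]
side hole [(0.83, array([0.468 , 0.1654, 0.0595]))]
side square [(0.89, array([0.4675, 0.168 , 0.1087]))]
side hub [(0.89, array([ 0.5173, -0.1563,  0.0632])), (0.56, array([0.4684, 0.1662, 0.0598]))]
side vise [(0.82, array([ 0.4693,  0.1598, -0.0045]))]
```

drive_tool(deltas=[[[-0.0188,0,0,0,0,0,0.045],[0,0,0.03,0,0,4.4,0.045],[0,0,0.035,0,0,4.4,0.045],[0,0,0.035,0,0,0,0.045],[0,0,0,0,0,0,0.045],[0,0,0,0,0,0,0.045],[0,0,0,0,0,0,0.045]]])

```text
time_s: 2.88
tcp_pos: [0.5169, -0.1592, 0.1326]
tcp_rot: [0.001, 0.759, 0.651, 0.0]
contact_force: [0.4, -0.8, -0.2]
grip_width: 0.527
grip_force: 0.0
```

```bash
python3 - <<'E'
from h import *
p=shot("wrist"); save(p,"w2.png"); T=tcpT();print(T, get_state()["joint_pos"],get_state()["contact_force"])
for q in ("wrench","hub"): print(q,place(p,q))
E
```

```text
[[ 1.52656428e-01  9.88275158e-01  2.86814814e-03  5.17503788e-01]
 [ 9.88278924e-01 -1.52653125e-01 -1.33857761e-03 -1.59492831e-01]
 [-8.85051222e-04  3.03887283e-03 -9.99994991e-01  1.33289470e-01]
 [ 0.00000000e+00  0.00000000e+00  0.00000000e+00  1.00000000e+00]] [-4.26516480e-01  3.85317574e-01  1.75010928e+00 -3.80735713e-05
  1.00300083e+00 -2.73241690e-01] [0.00348765 0.36396325 0.36301065]
wrench [(0.71, array([ 0.5187, -0.1593,  0.0091]))]
hub [(0.71, array([ 0.5135, -0.1573,  0.0653]))]
```

View pics/w2.png

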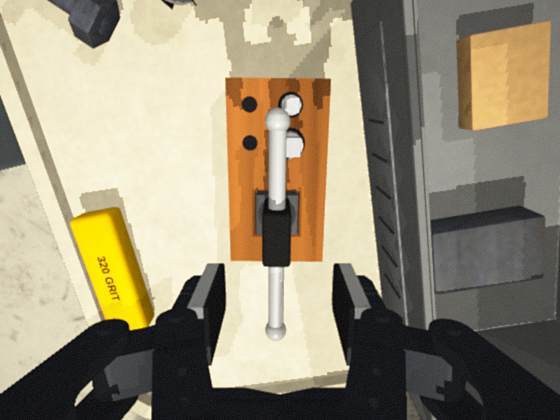

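The bar is vertical in the image at column 277, midway between the fingers, so the yaw and centring are good. Next: descend and grip.

drive_tool(deltas=[[[0.001,0,0.03,0,0,0,0.045],[0,0,0.03,0,0,0,0.045],[0,0,0.025,0,0,0,0.045],[0,0,0,0,0,0,0.045],[0,0,0,0,0,0,0.045],[0,0,0,0,0,0,0.0],[0,0,0,0,0,0,0],[0,0,0,0,0,0,0],[0,0,0,0,0,0,0],[0,0,0,0,0,0,0],[0,0,0,0,0,0,0]]], newtons=60)

```text
time_s: 3.95
tcp_pos: [0.5173, -0.1584, 0.0481]
tcp_rot: [0.001, 0.759, 0.651, 0.001]
contact_force: [-1.5, 0.3, 7.4]
grip_width: 0.177
grip_force: 62.3
```

drive_tool(deltas=[[[0,0,-0.02,0,0,0,0],[0,0,-0.04,0,0,0,0],[0,0,-0.04,0,0,0,0],[0,0,-0.04,0,0,0,0],[0.033,-0.0062,-0.017,0,0,0,0],[0.033,-0.0062,0,0,0,0,0],[0.033,-0.0062,0,0,0,0,0],[0.033,-0.0062,0,0,0,0,0],[0.033,-0.0062,0,0,0,0,0],[0.033,-0.0062,0,0,0,0,0],[0.033,-0.0062,0,0,0,0,0],[0.033,-0.0062,0,0,0,0,0]]])

```text
time_s: 4.95
tcp_pos: [0.5069, 0.1123, 0.2039]
tcp_rot: [0.0, 0.759, 0.651, 0.0]
contact_force: [0.1, 0.4, -3.5]
grip_width: 0.179
grip_force: 61.5
```

drive_tool(deltas=[[[0,0,0,0,0,0,0],[0,0,0,0,0,0,0],[0,0,0,0,0,0,0]]])

```text
time_s: 5.2
tcp_pos: [0.5072, 0.1104, 0.2035]
tcp_rot: [0.0, 0.759, 0.651, -0.0]
contact_force: [-0.0, -0.4, -3.7]
grip_width: 0.179
grip_force: 61.4
```

```bash
python3 - <<'E'
from h import *
p=shot("wrist"); T=tcpT();print(T, get_state()["contact_force"])
cv2.imwrite("pics/w3.png",cv2.resize(np.array(p["pixels"])[:,:,::-1],None,fx=1.4,fy=1.4))
for q in ("hole","square","wrench","hub"): print(q,place(p,q))
for n in ("side","scene"):
    q=shot(n); 
    for k in("hole","square","wrench","hub"): print(n,k,place(q,k))
    if n=="side": save(q,"s3.png")
E
```

```text
[[ 1.53126493e-01  9.88206596e-01  1.50794746e-05  5.07373355e-01]
 [ 9.88206448e-01 -1.53126461e-01 -5.50061659e-04  1.09918360e-01]
 [-5.41265493e-04  9.91306465e-05 -9.99999849e-01  2.03470162e-01]
 [ 0.00000000e+00  0.00000000e+00  0.00000000e+00  1.00000000e+00]] [ 0.29295402 -0.23661159 -2.74929284]
hole [(0.69, array([0.4679, 0.1674, 0.0596]))]
square [(0.64, array([0.4675, 0.1646, 0.1076])), (0.17, array([3.811e-01, 1.884e-01, 1.000e-04]))]
wrench [(0.59, array([0.5066, 0.1088, 0.163 ])), (0.54, array([0.3812, 0.1878, 0.0013]))]
hub [(0.78, array([0.506 , 0.1141, 0.2205]))]
side hole [(0.88, array([0.4693, 0.1674, 0.0581]))]
side square [(0.96, array([0.4724, 0.1693, 0.1116])), (0.68, array([0.5109, 0.1089, 0.1615]))]
side wrench [(0.81, array([0.5117, 0.1086, 0.1596])), (0.24, array([0.6442, 0.0356, 0.0019]))]
side hub [(0.71, array([0.5066, 0.1085, 0.2193]))]
scene hole [(0.85, array([0.4694, 0.1704, 0.0595]))]
scene square [(0.97, array([0.4629, 0.166 , 0.1058]))]
scene wrench [(0.72, array([0.5063, 0.1067, 0.1605])), (0.59, array([ 0.404 , -0.0053,  0.0013]))]
scene hub [(0.57, array([0.5046, 0.1076, 0.2189])), (0.3, array([ 0.4033,  0.0023, -0.0033]))]
```

View pics/w3.png

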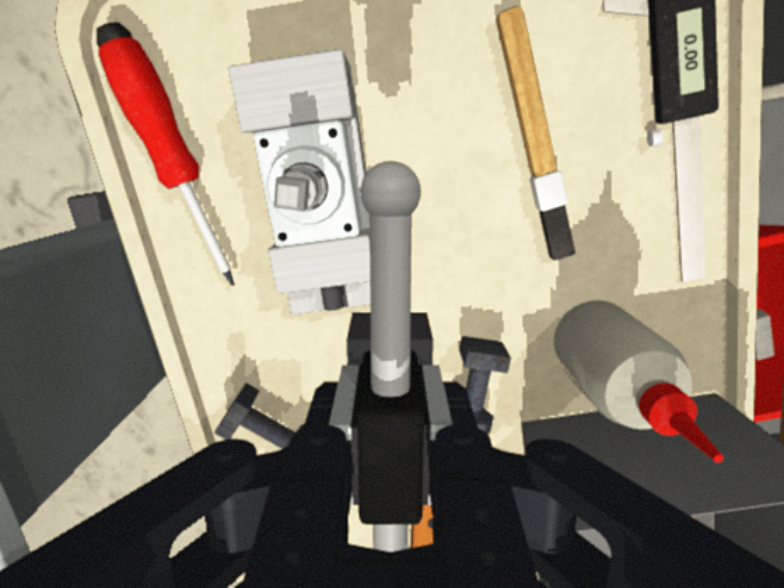

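The tap's square is at about (293,193) in this enlarged view (raw 209,138), clear of the bar. I'll crop around it to get its angle.

```bash
python3 - <<'E'
from h import *
p=shot("wrist"); im=np.array(p["pixels"])[:,:,::-1]
c=im[105:175,175:255]; cv2.imwrite("pics/c1.png",cv2.resize(c,None,fx=8,fy=8,interpolation=cv2.INTER_CUBIC))
np.save("W.npy",p["W"])
E
```

```text
(no output)
```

View pics/c1.png

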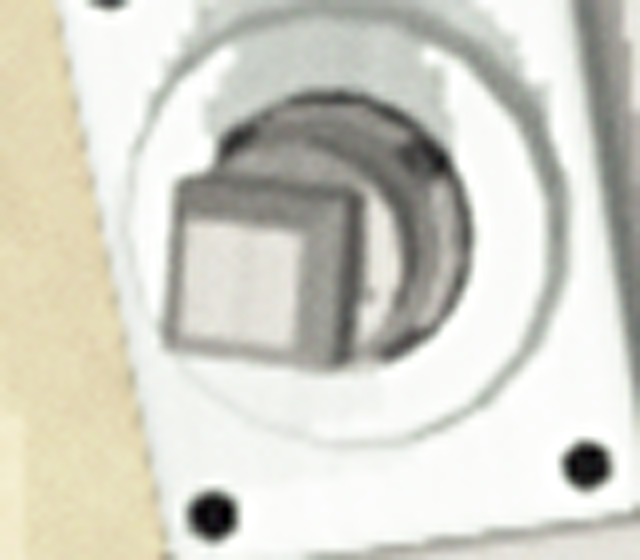

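```bash
python3 - <<'E'
from h import *
p=shot("wrist")
u=lambda q:(175+q[0]/8-.5+.06,105+q[1]/8-.5+.06)
for z,c in((.109,((188,217),(304,226),(297,347),(177,338))),(.104,((182,180),(362,190),(345,367),(167,350)))):
    w=np.array([ray(p,u(q),z) for q in c]); print(w.round(4),w.mean(0))
    T=tcpT()[:3,:3]
    for k in range(4):
        d=T.T@(w[(k+1)%4]-w[k]); print(np.linalg.norm(d),(np.degrees(np.arctan2(d[1],d[0])))%90)
print(ray(p,u((348,222)),.061))
E
```

```text
[[0.4657 0.1723 0.109 ]
 [0.4746 0.1703 0.109 ]
 [0.4721 0.1611 0.109 ]
 [0.4628 0.1632 0.109 ]] [0.46876781 0.16672023 0.109     ]
0.009123443456242419 4.35069549894304
0.009517664772794678 6.285347708518543
0.009547629110904456 4.257568789741001
0.009556878172365824 8.824607632765938
[[0.4647 0.175  0.104 ]
 [0.4788 0.1721 0.104 ]
 [0.4746 0.1584 0.104 ]
 [0.4606 0.162  0.104 ]] [0.46968474 0.16688187 0.104     ]
0.01440533170188868 3.097268953975046
0.014255326708774923 8.181025223646685
0.014494552316338035 5.433597027376578
0.013674225044945363 8.722501721987332
[0.46989148 0.16751725 0.061     ]
```

drive_tool(deltas=[[[0,0,0,0,0,-7,0],[0,0,0,0,0,-7,0],[0,0,0,0,0,-7,0],[0,0,0,0,0,-7,0],[0,0,0,0,0,-7,0],[0,0,0,0,0,-7,0],[0,0,0,0,0,-7,0],[0,0,0,0,0,-7,0],[0,0,0,0,0,-7,0],[0,0,0,0,0,-7,0],[0,0,0,0,0,-7,0],[0,0,0,0,0,-7,0]]])

```text
time_s: 7.05
tcp_pos: [0.5075, 0.1107, 0.2033]
tcp_rot: [-0.0, 0.126, 0.992, -0.0]
contact_force: [-0.1, -0.7, -3.5]
grip_width: 0.179
grip_force: 61.4
```

drive_tool(deltas=[[[0,0,0,0,0,-7,0],[0,0,0,0,0,-7,0],[0,0,0,0,0,-7,0],[0,0,0,0,0,-7,0],[0,0,0,0,0,-7,0],[0,0,0,0,0,-7,0],[0,0,0,0,0,-7,0],[0,0,0,0,0,-7,0],[0,0,0,0,0,-7,0],[0,0,0,0,0,-7,0],[0,0,0,0,0,-7,0],[0,0,0,0,0,-7,0]]])

```text
time_s: 8.05
tcp_pos: [0.5075, 0.1107, 0.2033]
tcp_rot: [-0.0, -0.57, 0.821, 0.0]
contact_force: [0.1, 0.3, -2.0]
grip_width: 0.175
grip_force: 61.4
```

drive_tool(deltas=[[[0,0,0,0,0,-6,0],[0,0,0,0,0,0,0],[0,0,0,0,0,0,0],[0,0,0,0,0,0,0],[0,0,0,0,0,0,0]]])

```text
time_s: 8.47
tcp_pos: [0.5075, 0.1107, 0.2033]
tcp_rot: [-0.0, -0.609, 0.793, 0.0]
contact_force: [-0.1, -0.5, -2.9]
grip_width: 0.175
grip_force: 61.4
```

```bash
cat >> h.py <<'E'
def info(xy=(.4695,.167)):
    T=tcpT(); s=get_state(); th=np.degrees(np.arctan2(T[0,0],T[1,0]))
    print("t",s["time_s"],"tcp",T[:3,3].round(4),"th %.2f tilt %.2f %.2f"%(th,*np.degrees(T[:2,2])),"F",s["contact_force"].round(1),"M",s["wrist_torque"].round(2),"j6 %.3f"%s["joint_pos"][5],"grip",round(s["grip_width"],3),"delta tool",(T[:3,:3].T@np.array([xy[0]-T[0,3],xy[1]-T[1,3],0])).round(4))
E
python3 -c "from h import *
info()
for n in ('side','scene'):
    q=shot(n)
    for k in('wrench','hub'): print(n,k,place(q,k))"
```

```text
t 8.4667 tcp [0.5075 0.1107 0.2033] th -165.08 tilt -0.01 -0.00 F [-0.1 -0.5 -2.9] M [-0.04  0.07  0.01] j6 -2.800 grip 0.175 delta tool [-0.0446  0.0512  0.    ]
side wrench [(0.87, array([0.512 , 0.1142, 0.1613]))]
side hub []
scene wrench [(0.95, array([0.5067, 0.1081, 0.1629])), (0.57, array([ 0.3775, -0.1942, -0.0015]))]
scene hub [(0.79, array([0.5078, 0.1079, 0.223 ]))]
```

drive_tool(deltas=[[[-0.0223,0.0256,0,0,0,0,0],[-0.0223,0.0256,0,0,0,0,0],[0,0,0.02,0,0,0,0],[0,0,0.02,0,0,0,0],[0,0,0,0,0,0,0],[0,0,0,0,0,0,0],[0,0,0,0,0,0,0]]])

```text
time_s: 9.35
tcp_pos: [0.47, 0.1668, 0.164]
tcp_rot: [0.0, -0.61, 0.792, -0.0]
contact_force: [0.7, -0.6, -2.8]
grip_width: 0.176
grip_force: 61.2
```

```bash
python3 - <<'E'
from h import *
info()
for n in ('side','scene'):
    q=shot(n)
    for k in('wrench','square'): print(n,k,place(q,k))
    f=210/np.tan(np.radians(q["vertical_fov"]/2)); c=np.linalg.inv(q["W"])@np.array([.4695,.167,.11,1]); u,v=int(q["cx"]+f*c[0]/c[2]),int(q["cy"]+f*c[1]/c[2])
    im=np.array(q["pixels"])[:,:,::-1][max(v-30,0):v+30,max(u-30,0):u+30]; cv2.imwrite(f"pics/z_{n}.png",cv2.resize(im,(400,400),interpolation=cv2.INTER_CUBIC))
cv2.imwrite("pics/z.png",np.hstack([cv2.imread("pics/z_side.png"),cv2.imread("pics/z_scene.png")]))
E
```

```text
t 9.35 tcp [0.47   0.1668 0.164 ] th -165.17 tilt 0.04 0.01 F [ 0.7 -0.6 -2.8] M [ 0.   -0.    0.01] j6 -2.680 grip 0.176 delta tool [-0.0001  0.0006 -0.    ]
side wrench [(0.95, array([0.4743, 0.1656, 0.1221])), (0.46, array([ 4.738e-01, -5.100e-03,  3.000e-04]))]
side square [(0.63, array([0.4706, 0.1658, 0.1071]))]
scene wrench [(0.81, array([0.4709, 0.166 , 0.1201])), (0.23, array([0.4685, 0.1692, 0.1063]))]
scene square [(0.81, array([0.4655, 0.1652, 0.106 ]))]
```

View pics/z.png

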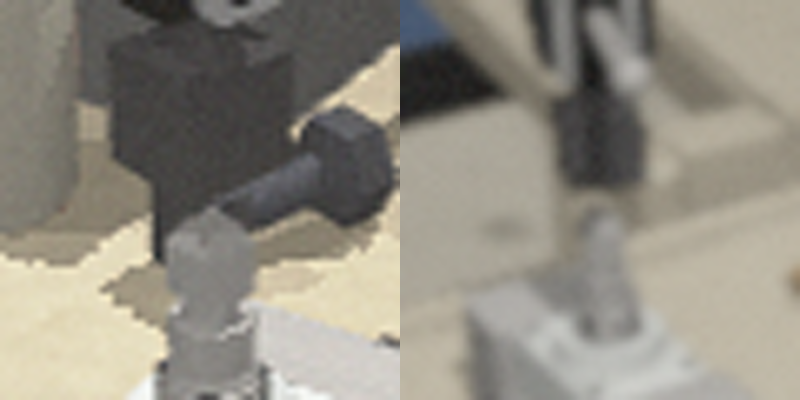

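The socket sits about 12 mm above the square and is centred in both views (side column about 205 against 213, scene about 600 against 600). Next I'll lower it gently.

drive_tool(deltas=[[[0,0.0003,0.006,0,0,0,0],[0,0,0.006,0,0,0,0],[0,0,0.006,0,0,0,0],[0,0,0.002,0,0,0,0],[0,0,0.001,0,0,0,0],[0,0,0,0,0,0,0],[0,0,0,0,0,0,0]]])

```text
time_s: 10.23
tcp_pos: [0.4691, 0.167, 0.1422]
tcp_rot: [-0.0, -0.61, 0.792, 0.0]
contact_force: [0.3, 0.3, -2.5]
grip_width: 0.179
grip_force: 61.4
```

```bash
python3 -c "from h import *
info()"
```

```text
t 10.2333 tcp [0.4691 0.167  0.1422] th -165.20 tilt -0.01 0.00 F [ 0.3  0.3 -2.5] M [ 0.    0.02 -0.04] j6 -2.680 grip 0.179 delta tool [-0.0001 -0.0004 -0.    ]
```

drive_tool(deltas=[[[0,0,0.0015,0,0,0,0],[0,0,0.0015,0,0,0,0],[0,0,0,0,0,0,0],[0,0,0,0,0,0,0]]])

```text
time_s: 10.57
tcp_pos: [0.469, 0.1669, 0.1392]
tcp_rot: [-0.0, -0.61, 0.792, 0.0]
contact_force: [-0.6, -0.6, -3.1]
grip_width: 0.183
grip_force: 61.3
```

drive_tool(deltas=[[[0,0,0.001,0,0,0,0],[0,0,0.001,0,0,0,0],[0,0,0,0,0,0,0],[0,0,0,0,0,0,0]]])

```text
time_s: 10.9
tcp_pos: [0.4689, 0.1669, 0.1371]
tcp_rot: [-0.0, -0.61, 0.792, 0.0]
contact_force: [-0.0, -0.4, -3.4]
grip_width: 0.177
grip_force: 61.3
```

```bash
python3 -c "from h import *
info()"
```

```text
t 10.9 tcp [0.4689 0.1669 0.1371] th -165.20 tilt -0.03 -0.01 F [-0.  -0.4 -3.4] M [-0.13  0.1   0.02] j6 -2.680 grip 0.177 delta tool [-0.0002 -0.0005 -0.    ]
```

drive_tool(deltas=[[[0,0,0.0015,0,0,0,0],[0,0,0.0015,0,0,0,0],[0,0,0,0,0,0,0],[0,0,0,0,0,0,0]]])

```text
time_s: 11.23
tcp_pos: [0.4689, 0.1669, 0.1341]
tcp_rot: [-0.0, -0.61, 0.792, 0.0]
contact_force: [-0.6, -0.8, -3.5]
grip_width: 0.179
grip_force: 61.4
```

drive_tool(deltas=[[[0,0,0.0015,0,0,0,0],[0,0,0.0015,0,0,0,0],[0,0,0,0,0,0,0],[0,0,0,0,0,0,0]]])

```text
time_s: 11.57
tcp_pos: [0.4689, 0.1669, 0.1311]
tcp_rot: [-0.0, -0.61, 0.792, 0.0]
contact_force: [-1.7, -0.8, -4.5]
grip_width: 0.178
grip_force: 61.4
```

```bash
python3 -c "from h import *
info()"
```

```text
t 11.5667 tcp [0.4689 0.1669 0.1311] th -165.20 tilt -0.02 -0.01 F [-1.7 -0.8 -4.5] M [-0.13  0.15  0.01] j6 -2.680 grip 0.178 delta tool [-0.0003 -0.0005 -0.    ]
```

drive_tool(deltas=[[[0,0,0.001,0,0,0,0],[0,0,0.001,0,0,0,0],[0,0,0,0,0,0,0]]])

```text
time_s: 11.82
tcp_pos: [0.469, 0.1669, 0.1291]
tcp_rot: [-0.0, -0.61, 0.792, 0.0]
contact_force: [-1.6, -0.3, -3.7]
grip_width: 0.178
grip_force: 61.6
```

drive_tool(deltas=[[[0,0,0.001,0,0,0,0],[0,0,0,0,0,0,0],[0,0,0,0,0,0,0]]])

```text
time_s: 12.07
tcp_pos: [0.4689, 0.1669, 0.1282]
tcp_rot: [-0.0, -0.61, 0.792, 0.0]
contact_force: [-1.5, -1.6, -3.4]
grip_width: 0.175
grip_force: 61.6
```

```bash
python3 -c "from h import *
info()"
```

```text
t 12.0667 tcp [0.4689 0.1669 0.1282] th -165.20 tilt -0.02 -0.01 F [-1.5 -1.6 -3.4] M [-0.19  0.3  -0.  ] j6 -2.680 grip 0.175 delta tool [-0.0003 -0.0005 -0.    ]
```

drive_tool(deltas=[[[0,0,0.001,0,0,0,0],[0,0,0,0,0,0,0],[0,0,0,0,0,0,0]]])

```text
time_s: 12.32
tcp_pos: [0.469, 0.1669, 0.1272]
tcp_rot: [-0.0, -0.61, 0.792, 0.0]
contact_force: [-1.6, -1.1, -2.6]
grip_width: 0.182
grip_force: 61.7
```

drive_tool(deltas=[[[0,0,0.0005,0,0,0,0],[0,0,0,0,0,0,0],[0,0,0,0,0,0,0]]])

```text
time_s: 12.57
tcp_pos: [0.469, 0.167, 0.1271]
tcp_rot: [-0.0, -0.61, 0.792, 0.0]
contact_force: [-2.4, -1.4, 3.3]
grip_width: 0.178
grip_force: 62.4
```

```bash
python3 -c "from h import *
info()"
```

```text
t 12.5667 tcp [0.469  0.167  0.1271] th -165.20 tilt -0.00 0.00 F [-2.4 -1.4  3.3] M [-0.33  0.71 -0.03] j6 -2.680 grip 0.178 delta tool [-0.0002 -0.0004 -0.    ]
```

drive_tool(deltas=[[[0,0,0,0,0,4,0],[0,0,5e-05,0,0,7,0],[0,0,6e-05,0,0,7,0],[0,0,6e-05,0,0,7,0],[0,0,6e-05,0,0,7,0],[0,0,6e-05,0,0,7,0],[0,0,6e-05,0,0,6,0]]])

```text
time_s: 13.15
tcp_pos: [0.4681, 0.1671, 0.1267]
tcp_rot: [-0.001, -0.258, 0.966, 0.0]
contact_force: [-6.0, -0.2, 7.3]
grip_width: 0.18
grip_force: 62.8
```

```bash
python3 -c "from h import *
info()"
```

```text
t 13.15 tcp [0.4681 0.1671 0.1267] th -119.87 tilt -0.10 0.01 F [-6.  -0.2  7.3] M [-0.11  1.19  0.17] j6 -1.889 grip 0.18 delta tool [-0.0012 -0.0008 -0.    ]
```

drive_tool(deltas=[[[0.0005,0.0003,0,0,0,7,0],[0,0,0,0,0,7,0],[0,0,6e-05,0,0,7,0],[0,0,6e-05,0,0,7,0],[0,0,6e-05,0,0,7,0],[0,0,6e-05,0,0,7,0],[0,0,6e-05,0,0,7,0]]])

```text
time_s: 13.73
tcp_pos: [0.4681, 0.1678, 0.1264]
tcp_rot: [-0.0, 0.166, 0.986, 0.001]
contact_force: [-4.2, 2.1, 3.3]
grip_width: 0.176
grip_force: 62.3
```

```bash
python3 -c "from h import *
info()"
```

```text
t 13.7333 tcp [0.4681 0.1678 0.1264] th -70.85 tilt -0.03 0.08 F [-4.2  2.1  3.3] M [0.5  0.85 0.2 ] j6 -1.034 grip 0.176 delta tool [-0.0016 -0.0003 -0.    ]
```

drive_tool(deltas=[[[0.0005,0.0002,0,0,0,7,0],[0,0,5e-05,0,0,7,0],[0,0,6e-05,0,0,7,0],[0,0,6e-05,0,0,7,0],[0,0,6e-05,0,0,7,0]]])

```text
time_s: 14.15
tcp_pos: [0.4685, 0.1682, 0.1261]
tcp_rot: [0.0, 0.455, 0.89, 0.001]
contact_force: [-2.4, 2.1, 0.9]
grip_width: 0.18
grip_force: 61.9
```

```bash
python3 -c "from h import *
info()"
```

```text
t 14.15 tcp [0.4685 0.1682 0.1261] th -35.85 tilt 0.05 0.09 F [-2.4  2.1  0.9] M [0.47 0.47 0.17] j6 -0.422 grip 0.18 delta tool [-0.0016  0.0001 -0.    ]
```

Turned 129° so far with low forces. On to 167°.

drive_tool(deltas=[[[0,0,5e-05,0,0,7,0],[0,0,5e-05,0,0,7,0],[0,0,6e-05,0,0,7,0],[0,0,6e-05,0,0,7,0],[0,0,6e-05,0,0,7,0],[0,0,0,0,0,3,0],[0,0,0,0,0,0,0]]])

```text
time_s: 14.73
tcp_pos: [0.469, 0.1682, 0.1258]
tcp_rot: [0.0, 0.719, 0.695, 0.001]
contact_force: [-0.7, 2.8, -1.9]
grip_width: 0.179
grip_force: 61.6
```

```bash
python3 -c "from h import *
info()"
```

```text
t 14.7333 tcp [0.469  0.1682 0.1258] th 1.92 tilt 0.10 0.09 F [-0.7  2.8 -1.9] M [0.6  0.1  0.07] j6 0.237 grip 0.179 delta tool [-0.0012  0.0005 -0.    ]
```

drive_tool(deltas=[[[0.0003,0,0,0,0,-6,0],[0,0,-5e-05,0,0,-7,0],[0,0,-6e-05,0,0,-7,0],[0,0,-6e-05,0,0,-7,0],[0,0,-6e-05,0,0,-7,0],[0,0,-6e-05,0,0,-7,0],[0,0,-6e-05,0,0,-7,0],[0,0,-6e-05,0,0,-7,0],[0,0,-6e-05,0,0,-7,0],[0,0,0,0,0,0,0]]])

```text
time_s: 15.57
tcp_pos: [0.4681, 0.168, 0.1262]
tcp_rot: [-0.0, 0.254, 0.967, 0.0]
contact_force: [-1.3, 1.1, 0.7]
grip_width: 0.176
grip_force: 61.9
```

```bash
python3 -c "from h import *
info()"
```

```text
t 15.5667 tcp [0.4681 0.168  0.1262] th -60.53 tilt 0.00 0.05 F [-1.3  1.1  0.7] M [ 0.43  0.44 -0.04] j6 -0.852 grip 0.176 delta tool [-0.0017 -0.0002 -0.    ]
```

drive_tool(deltas=[[[0,0,0,0,0,7,0],[0,0,5e-05,0,0,7,0],[0,0,6e-05,0,0,7,0],[0,0,6e-05,0,0,7,0],[0,0,6e-05,0,0,7,0],[0,0,6e-05,0,0,7,0],[0,0,6e-05,0,0,7,0],[0,0,6e-05,0,0,7,0],[0,0,6e-05,0,0,7,0]]])

```text
time_s: 16.32
tcp_pos: [0.469, 0.1682, 0.1258]
tcp_rot: [0.0, 0.727, 0.686, 0.001]
contact_force: [-0.3, 3.1, -1.6]
grip_width: 0.182
grip_force: 61.6
```

```bash
python3 -c "from h import *
info()"
```

```text
t 16.3167 tcp [0.469  0.1682 0.1258] th 3.29 tilt 0.11 0.06 F [-0.3  3.1 -1.6] M [0.53 0.07 0.21] j6 0.262 grip 0.182 delta tool [-0.0012  0.0005 -0.    ]
```

drive_tool(deltas=[[[0.0002,0,5e-05,0,0,7,0],[0,0,5e-05,0,0,7,0],[0,0,6e-05,0,0,7,0],[0,0,6e-05,0,0,7,0],[0,0,6e-05,0,0,7,0]]])

```text
time_s: 16.73
tcp_pos: [0.4695, 0.168, 0.1255]
tcp_rot: [0.0, 0.9, 0.436, 0.001]
contact_force: [0.4, 0.4, -2.5]
grip_width: 0.178
grip_force: 61.5
```

```bash
python3 -c "from h import *
info()"
```

```text
t 16.7333 tcp [0.4695 0.168  0.1255] th 38.27 tilt 0.15 0.01 F [ 0.4  0.4 -2.5] M [ 0.08 -0.17  0.21] j6 0.873 grip 0.178 delta tool [-0.0008  0.0006 -0.    ]
```

Now at 203.5°. Forward to about 252° next.

drive_tool(deltas=[[[0,0,6e-05,0,0,7,0],[0,0,6e-05,0,0,7,0],[0,0,6e-05,0,0,7,0],[0,0,6e-05,0,0,7,0],[0,0,6e-05,0,0,7,0],[0,0,6e-05,0,0,7,0],[0,0,6e-05,0,0,7,0],[0,0,0,0,0,0,0]]])

```text
time_s: 17.4
tcp_pos: [0.4696, 0.1673, 0.1251]
tcp_rot: [0.0, 1.0, 0.025, 0.001]
contact_force: [2.0, -3.0, -3.1]
grip_width: 0.18
grip_force: 61.5
```

```bash
python3 -c "from h import *
info()"
```

```text
t 17.4 tcp [0.4696 0.1673 0.1251] th 87.14 tilt 0.15 -0.05 F [ 2.  -3.  -3.1] M [-0.59 -0.4   0.05] j6 1.727 grip 0.18 delta tool [-0.0001  0.0003 -0.    ]
```

drive_tool(deltas=[[[0,0,0,0,0,-6,0],[0,0,-5e-05,0,0,-7,0],[0,0,-6e-05,0,0,-7,0],[0,0,-6e-05,0,0,-7,0],[0,0,-6e-05,0,0,-7,0],[0,0,-6e-05,0,0,-7,0],[0,0,-6e-05,0,0,-7,0],[0,0,-6e-05,0,0,-7,0],[0,0,0,0,0,3,0],[0,0,0,0,0,0,0]]])

```text
time_s: 18.23
tcp_pos: [0.4692, 0.168, 0.1255]
tcp_rot: [0.0, 0.886, 0.463, 0.001]
contact_force: [1.5, 0.5, -2.9]
grip_width: 0.177
grip_force: 61.4
```

```bash
python3 -c "from h import *
info()"
```

```text
t 18.2333 tcp [0.4692 0.168  0.1255] th 34.80 tilt 0.11 0.03 F [ 1.5  0.5 -2.9] M [ 0.06 -0.35 -0.02] j6 0.812 grip 0.177 delta tool [-0.0007  0.0008 -0.    ]
```

drive_tool(deltas=[[[0,0,0,0,0,0,0.045],[0,0,0,0,0,0,0.045],[0,0,0,0,0,0,0.045],[0,0,0,0,0,0,0.045],[0,0,-0.015,0,0,0,0.045],[0,0,-0.02,0,0,0,0.045],[0,0,-0.02,0,0,0,0.045],[0,0,0,0,0,0,0.045],[0,0,0,0,0,-7,0.045],[0,0,0,0,0,-7,0.045],[0,0,0,0,0,-7,0.045],[0,0,0,0,0,-7,0.045]]])

```text
time_s: 19.23
tcp_pos: [0.4678, 0.1677, 0.1799]
tcp_rot: [-0.0, 0.746, 0.666, -0.0]
contact_force: [-0.2, 0.2, 0.3]
grip_width: 0.526
grip_force: 0.0
```

drive_tool(deltas=[[[0,0,0,0,0,-7,0.045],[0,0,0,0,0,-7,0.045],[0,0,0,0,0,-7,0.045],[0,0,0,0,0,-7,0.045],[0,0,0,0,0,-7,0.045],[0,0,0,0,0,-7,0.045],[0,0,0,0,0,-7,0.045],[0,0,0,0,0,-7,0.045],[0,0,0,0,0,-7,0.045],[0,0,0,0,0,-7,0.045],[0,0,0,0,0,-7,0.045],[0,0,0,0,0,-7,0.045]]])

```text
time_s: 20.23
tcp_pos: [0.4677, 0.1677, 0.1798]
tcp_rot: [-0.0, 0.108, 0.994, -0.0]
contact_force: [1.0, 1.0, -0.5]
grip_width: 0.528
grip_force: 0.0
```

drive_tool(deltas=[[[0,0,0,0,0,-7,0.045],[0,0,0,0,0,-7,0.045],[0,0,0,0,0,-7,0.045],[0,0,0,0,0,-7,0.045],[0,0,0,0,0,-7,0.045],[0,0,0,0,0,-7,0.045],[0,0,0,0,0,-7,0.045],[0,0,0,0,0,-7,0.045],[0,0,0,0,0,-7,0.045],[0,0,0,0,0,-5,0.045],[0,0,0,0,0,0,0.045],[0,0,0,0,0,0,0.045]]])

```text
time_s: 21.23
tcp_pos: [0.4678, 0.1677, 0.1799]
tcp_rot: [-0.0, -0.462, 0.887, 0.0]
contact_force: [-1.0, -0.3, 0.4]
grip_width: 0.529
grip_force: 0.0
```

```bash
python3 -c "from h import *
info()
p=shot('wrist'); save(p,'w4.png')
for k in ('wrench','hub'): print(place(p,k))
for n in ('side','scene'):
    q=shot(n); print(n,place(q,'wrench'))"
```

```text
t 21.2333 tcp [0.4678 0.1677 0.1799] th -145.05 tilt -0.04 -0.01 F [-1.  -0.3  0.4] M [ 0.   -0.02 -0.03] j6 -2.326 grip 0.529 delta tool [-0.0004 -0.0018 -0.    ]
[(0.84, array([0.472 , 0.1662, 0.0866])), (0.23, array([ 6.932e-01,  1.723e-01, -6.000e-04]))]
[(0.79, array([0.4669, 0.1688, 0.1425])), (0.61, array([0.3805, 0.1875, 0.0009]))]
side [(0.82, array([0.4725, 0.1679, 0.0853])), (0.62, array([0.468 , 0.1669, 0.0601]))]
scene [(0.84, array([0.4687, 0.1646, 0.0803])), (0.61, array([3.822e-01, 1.909e-01, 1.000e-04]))]
```

View pics/w4.png

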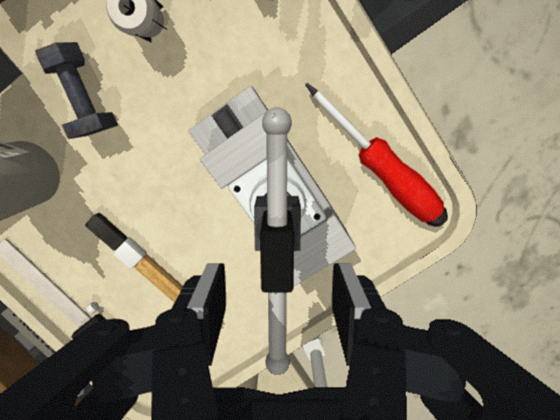

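The wrench stands upright on the tap, with its bar at column 277 centred between the fingers. I'll go down and regrip.

drive_tool(deltas=[[[0,-0.0007,0.02,0,0,0,0.045],[0,0,0.02,0,0,0,0.045],[0,0,0.014,0,0,0,0.045],[0,0,0,0,0,0,0.045],[0,0,0,0,0,0,0],[0,0,0,0,0,0,0],[0,0,0,0,0,0,0],[0,0,0,0,0,0,0],[0,0,0,0,0,0,0],[0,0,0,0,0,0,0]]], newtons=50)

```text
time_s: 22.42
tcp_pos: [0.4694, 0.1676, 0.1273]
tcp_rot: [0.001, -0.463, 0.886, -0.0]
contact_force: [-1.9, 0.7, 5.7]
grip_width: 0.182
grip_force: 51.7
```

```bash
python3 -c "from h import *
info()"
```

```text
t 22.4167 tcp [0.4694 0.1676 0.1273] th -145.19 tilt 0.09 0.03 F [-1.9  0.7  5.7] M [ 0.07  0.26 -0.08] j6 -2.330 grip 0.182 delta tool [ 0.0004 -0.0005 -0.    ]
```

drive_tool(deltas=[[[0,0,0,0,0,7,0],[0,0,5e-05,0,0,7,0],[0,0,6e-05,0,0,7,0],[0,0,6e-05,0,0,7,0],[0,0,6e-05,0,0,7,0],[0,0,6e-05,0,0,7,0],[0,0,6e-05,0,0,7,0],[0,0,6e-05,0,0,7,0],[0,0,6e-05,0,0,7,0],[0,0,6e-05,0,0,7,0],[0,0,6e-05,0,0,7,0],[0,0,6e-05,0,0,7,0]]])

```text
time_s: 23.42
tcp_pos: [0.4694, 0.167, 0.1267]
tcp_rot: [0.001, 0.251, 0.968, -0.0]
contact_force: [-2.2, -2.7, 8.2]
grip_width: 0.179
grip_force: 52.2
```

```bash
python3 -c "from h import *
info()"
```

```text
t 23.4167 tcp [0.4694 0.167  0.1267] th -60.90 tilt 0.09 -0.05 F [-2.2 -2.7  8.2] M [-0.45  0.26  0.23] j6 -0.858 grip 0.179 delta tool [-0.0001  0.0001  0.    ]
```

drive_tool(deltas=[[[0,0,6e-05,0,0,6,0],[0,0,6e-05,0,0,6,0],[0,0,6e-05,0,0,6,0]]])

```text
time_s: 23.67
tcp_pos: [0.4692, 0.1669, 0.1265]
tcp_rot: [0.001, 0.399, 0.917, -0.0]
contact_force: [-2.5, -2.0, 8.4]
grip_width: 0.18
grip_force: 52.3
```

```bash
python3 -c "from h import *
info()"
```

```text
t 23.6667 tcp [0.4692 0.1669 0.1265] th -42.95 tilt 0.07 -0.06 F [-2.5 -2.   8.4] M [-0.52  0.34  0.17] j6 -0.545 grip 0.18 delta tool [-0.0001  0.0003  0.    ]
```

Total about 302° (5.25 rad). Small steps from here, watching the torque about z.

drive_tool(deltas=[[[0,0,0,0,0,2,0],[0,0,0,0,0,2,0]]])

```text
time_s: 23.83
tcp_pos: [0.4691, 0.1669, 0.1265]
tcp_rot: [0.001, 0.429, 0.903, -0.0]
contact_force: [-2.9, -1.9, 7.6]
grip_width: 0.182
grip_force: 52.3
```

```bash
python3 -c "from h import *
info()"
```

```text
t 23.8333 tcp [0.4691 0.1669 0.1265] th -39.13 tilt 0.07 -0.06 F [-2.9 -1.9  7.6] M [-0.53  0.34  0.18] j6 -0.478 grip 0.182 delta tool [-0.0001  0.0004  0.    ]
```

drive_tool(deltas=[[[0,0,0,0,0,2,0],[0,0,0,0,0,1,0]]])

```text
time_s: 24.0
tcp_pos: [0.4691, 0.1668, 0.1265]
tcp_rot: [0.001, 0.453, 0.892, -0.0]
contact_force: [-1.6, -2.6, 8.0]
grip_width: 0.179
grip_force: 52.2
```

```bash
python3 -c "from h import *
info()"
```

```text
t 24.0 tcp [0.4691 0.1668 0.1265] th -36.15 tilt 0.06 -0.06 F [-1.6 -2.6  8. ] M [-0.48  0.33  0.15] j6 -0.426 grip 0.179 delta tool [-0.0001  0.0004  0.    ]
```

drive_tool(deltas=[[[0,0,4e-05,0,0,1.5,0],[0,0,0,0,0,1.5,0]]])

```text
time_s: 24.17
tcp_pos: [0.4691, 0.1668, 0.1264]
tcp_rot: [0.001, 0.476, 0.88, -0.0]
contact_force: [-1.4, -3.3, 7.6]
grip_width: 0.183
grip_force: 52.3
```

```bash
python3 -c "from h import *
info()"
```

```text
t 24.1667 tcp [0.4691 0.1668 0.1264] th -33.18 tilt 0.06 -0.06 F [-1.4 -3.3  7.6] M [-0.55  0.39  0.14] j6 -0.374 grip 0.183 delta tool [-0.0001  0.0004  0.    ]
```

drive_tool(deltas=[[[0,0,0,0,0,1.5,0],[0,0,0,0,0,1,0]]])

```text
time_s: 24.33
tcp_pos: [0.469, 0.1668, 0.1264]
tcp_rot: [0.001, 0.495, 0.869, -0.0]
contact_force: [-2.9, -2.0, 9.0]
grip_width: 0.181
grip_force: 52.3
```

```bash
python3 -c "from h import *
info()"
```

```text
t 24.3333 tcp [0.469  0.1668 0.1264] th -30.67 tilt 0.05 -0.06 F [-2.9 -2.   9. ] M [-0.56  0.35  0.13] j6 -0.331 grip 0.181 delta tool [-0.0001  0.0005  0.    ]
```

Total 314.5° (5.49 − ~0.05 rad). Continuing.

drive_tool(deltas=[[[0,0,3e-05,0,0,1.5,0],[0,0,0,0,0,1,0]]])

```text
time_s: 24.5
tcp_pos: [0.469, 0.1668, 0.1264]
tcp_rot: [0.001, 0.514, 0.858, -0.0]
contact_force: [-2.1, -2.3, 8.4]
grip_width: 0.176
grip_force: 52.3
```

```bash
python3 -c "from h import *
info()"
```

```text
t 24.5 tcp [0.469  0.1668 0.1264] th -28.18 tilt 0.05 -0.06 F [-2.1 -2.3  8.4] M [-0.52  0.38  0.18] j6 -0.287 grip 0.176 delta tool [-0.0001  0.0005  0.    ]
```

drive_tool(deltas=[[[0,0,0,0,0,1.5,0],[0,0,0,0,0,1,0]]])

```text
time_s: 24.67
tcp_pos: [0.469, 0.1668, 0.1264]
tcp_rot: [0.001, 0.532, 0.847, -0.0]
contact_force: [-1.5, -2.6, 8.6]
grip_width: 0.18
grip_force: 52.3
```

```bash
python3 -c "from h import *
info()"
```

```text
t 24.6667 tcp [0.469  0.1668 0.1264] th -25.67 tilt 0.05 -0.06 F [-1.5 -2.6  8.6] M [-0.49  0.4   0.18] j6 -0.243 grip 0.18 delta tool [-0.0001  0.0005  0.    ]
```

drive_tool(deltas=[[[0,0,4e-05,0,0,1.5,0],[0,0,0,0,0,1,0]]])

```text
time_s: 24.83
tcp_pos: [0.4689, 0.1668, 0.1263]
tcp_rot: [0.001, 0.551, 0.835, -0.0]
contact_force: [-2.3, -2.9, 9.7]
grip_width: 0.18
grip_force: 52.3
```

```bash
python3 -c "from h import *
info()"
```

```text
t 24.8333 tcp [0.4689 0.1668 0.1263] th -23.18 tilt 0.04 -0.06 F [-2.3 -2.9  9.7] M [-0.54  0.42  0.13] j6 -0.200 grip 0.18 delta tool [-0.0001  0.0006  0.    ]
```

drive_tool(deltas=[[[0,0,0,0,0,1.5,0],[0,0,0,0,0,1,0]]])

```text
time_s: 25.0
tcp_pos: [0.4689, 0.1668, 0.1263]
tcp_rot: [0.001, 0.569, 0.823, -0.0]
contact_force: [-2.2, -1.5, 8.3]
grip_width: 0.184
grip_force: 52.3
```

```bash
python3 -c "from h import *
info()"
```

```text
t 25.0 tcp [0.4689 0.1668 0.1263] th -20.67 tilt 0.04 -0.07 F [-2.2 -1.5  8.3] M [-0.59  0.41  0.19] j6 -0.156 grip 0.184 delta tool [-0.      0.0006  0.    ]
```

drive_tool(deltas=[[[0,0,3e-05,0,0,1.5,0],[0,0,0,0,0,1,0]]])

```text
time_s: 25.17
tcp_pos: [0.4689, 0.1668, 0.1263]
tcp_rot: [0.001, 0.587, 0.81, -0.0]
contact_force: [-3.0, -2.2, 8.2]
grip_width: 0.182
grip_force: 52.3
```

```bash
python3 -c "from h import *
info()"
```

```text
t 25.1667 tcp [0.4689 0.1668 0.1263] th -18.18 tilt 0.04 -0.06 F [-3.  -2.2  8.2] M [-0.52  0.43  0.19] j6 -0.113 grip 0.182 delta tool [0.     0.0006 0.    ]
```

drive_tool(deltas=[[[0,0,0,0,0,1.5,0],[0,0,0,0,0,1,0]]])

```text
time_s: 25.33
tcp_pos: [0.4689, 0.1668, 0.1263]
tcp_rot: [0.001, 0.604, 0.797, -0.0]
contact_force: [-2.4, -2.0, 7.6]
grip_width: 0.181
grip_force: 52.3
```

```bash
python3 -c "from h import *
info()"
```

```text
t 25.3333 tcp [0.4689 0.1668 0.1263] th -15.68 tilt 0.04 -0.07 F [-2.4 -2.   7.6] M [-0.51  0.43  0.15] j6 -0.069 grip 0.181 delta tool [0.     0.0007 0.    ]
```

drive_tool(deltas=[[[0,0,3e-05,0,0,1.5,0],[0,0,0,0,0,1,0]]])

```text
time_s: 25.5
tcp_pos: [0.4689, 0.1668, 0.1263]
tcp_rot: [0.001, 0.621, 0.784, -0.0]
contact_force: [-2.0, -3.0, 9.3]
grip_width: 0.181
grip_force: 52.5
```

```bash
python3 -c "from h import *
info()"
```

```text
t 25.5 tcp [0.4689 0.1668 0.1263] th -13.20 tilt 0.04 -0.07 F [-2.  -3.   9.3] M [-0.57  0.47  0.4 ] j6 -0.026 grip 0.181 delta tool [0.0001 0.0006 0.    ]
```

drive_tool(deltas=[[[0,0,0,0,0,1.5,0],[0,0,0,0,0,0.5,0]]])

```text
time_s: 25.67
tcp_pos: [0.4689, 0.1668, 0.1263]
tcp_rot: [0.001, 0.635, 0.773, -0.0]
contact_force: [-1.9, -3.0, 9.2]
grip_width: 0.182
grip_force: 52.6
```

```bash
python3 -c "from h import *
info()"
```

```text
t 25.6667 tcp [0.4689 0.1668 0.1263] th -11.22 tilt 0.04 -0.07 F [-1.9 -3.   9.2] M [-0.48  0.48  0.54] j6 0.009 grip 0.182 delta tool [0.0001 0.0007 0.    ]
```

The torque rose from 0.15 to 0.40 to 0.54 N m, so the tap is on the bottom. I'll ease off within the play, release and go up.

drive_tool(deltas=[[[0,0,0,0,0,-2,0],[0,0,0,0,0,0,0],[0,0,0,0,0,0,0.045],[0,0,0,0,0,0,0.045],[0,0,0,0,0,0,0.045],[0,0,0,0,0,0,0.045],[0,0,0,0,0,0,0.045],[0,0,-0.01,0,0,0,0.045],[0,0,-0.03,0,0,0,0.045],[0,0,-0.03,0,0,0,0.045],[0,0,-0.03,0,0,0,0.045],[0,0,0,0,0,0,0.045]]])

```text
time_s: 26.67
tcp_pos: [0.4724, 0.1683, 0.2316]
tcp_rot: [0.003, 0.621, 0.784, 0.004]
contact_force: [0.8, -0.4, 0.3]
grip_width: 0.53
grip_force: 0.0
```

drive_tool(deltas=[[[0,0,0,0,0,0,0.045],[0,0,0,0,0,0,0.045],[0,0,0,0,0,0,0.045],[0,0,0,0,0,0,0.045]]])

```text
time_s: 27.0
tcp_pos: [0.4677, 0.1672, 0.2242]
tcp_rot: [-0.001, 0.621, 0.784, -0.001]
contact_force: [0.0, 0.3, 0.5]
grip_width: 0.525
grip_force: 0.0
```

```bash
python3 - <<'E'
from h import *
info()
for n in ('wrist','side','scene'):
    q=shot(n); print(n,place(q,'wrench'))
    if n=='wrist':
        save(q,'w5.png')
E
```

```text
t 27.0 tcp [0.4677 0.1672 0.2242] th -13.20 tilt -0.16 -0.03 F [0.  0.3 0.5] M [-0.05  0.03 -0.03] j6 -0.026 grip 0.525 delta tool [-0.0006  0.0017 -0.    ]
wrist [(0.69, array([0.4686, 0.1658, 0.088 ])), (0.37, array([0.6147, 0.1709, 0.0031]))]
side [(0.66, array([0.4694, 0.1675, 0.0853]))]
scene [(0.77, array([0.4685, 0.16  , 0.0799])), (0.38, array([ 4.634e-01,  1.636e-01, -2.000e-04]))]
```

View pics/w5.png

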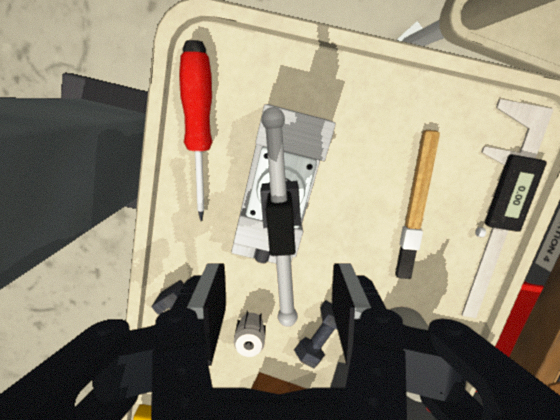

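The wrench is left standing on the tap, with its bar running from (272,117) to (288,318), about 4° of rotation within the fit's play. The gripper is clear and nothing else has moved, so I'm handing in.

```bash
python3 -c "from h import *
print(order.sign_off())"
```

```text
the job is handed in; nothing more can be done
None
```

I handed the job in at about 27 s, with no verdict returned: the tap was worked down in half-turn-forward, quarter-turn-back steps to the bottom (about 5.8 rad, where the torque rose from about 0.15 to 0.54 N m), and the wrench was left standing on it, released.

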